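# Stack spacer and washer on a leaning tester spindle

## Robot

A 6-joint arm with a two-finger parallel gripper is mounted at the origin on the work surface. World frame = base frame: x ahead of the robot, y to its left, z up, the work surface at z = 0. Lengths are in m, angles in rad, forces in N, time in s.
With the tool pointing down it reaches from about 0.25 to 0.775 m from the base axis. Payload 4 kg.
Tool frame: the origin (TCP) lies on the centre line of the jaws, within the pads' length; the fingertips stand 14 mm ahead of it and the grasp point (between the pads) lies 5 mm behind it (robot.tcp_to_tips is the distance from the TCP to the fingertips, in m); z points along the fingers, y is the line along which they close (so a half turn about z gives the same grasp; the last joint's range is limited). The gripper opens to 94 mm and grips with 3 to 60 N. Pads are 16 mm wide; open, the fingers measure 119 mm over their backs; the gripper's body (75 mm by 177 mm) begins 78 mm behind the grasp point.
Start: joints at [1.125, 0.087, 1.371, -0, 1.684, -0.103], TCP at [0.185, 0.518, 0.22] pointing down, gripper open.
Joint ranges: [-3.1, 3.1], [-0.76, 2.03], [0.27, 2.55], [-1.08, 4.22], [0.17, 2.65], [-2.57, 2.57]. Speed limits (rad/s): [2.79, 2.79, 3.14, 3.14, 3.14, 3.14].

## Interface

Orientations are given as [roll, pitch, yaw] about the fixed x, y, z axes, in that order (R = Rz(yaw) Ry(pitch) Rx(roll)).
In Python, from bench import robot gives the robot as it stands.
- The arm moves only by the tool carry_out, never from a script. Its argument "increments" is a list of rows, each a list of 3 entries, a list of its own where there are three numbers: the closure in counts, from 0 (fully open) to 255 (shut), then the shift along the tool's x, y, z in mm, then the turn about the tool's z in degrees. In form: [[fingers, [dx, dy, dz], twist], ...]. A call has 1 to 8 rows; each row shifts and turns the commanded pose from where the row before left it, along the tool's axes as they then stand; what a row does not reach is not made up. A row lasts 1/10 s, in which the tool goes at most 50 mm and 8.59 degrees, less where a joint would pass 70% of its speed; a pose out of reach is approached as far as the arm can. A call with a gripper value outside its range is refused whole. The fingers move at their own pace and stop on an object; the grip force is fixed at half the most. Time passes only in rows, so rows that do not move let the fingers close. It gives the time, the measured TCP pose, the force, the opening and the grip force at its end, in the units of the state.
- robot.get_obs(): the state, without advancing time (a new reading comes with each control period).
- robot.snapshot(name): name is "scene" or "top" or "wrist"; returns the picture (420x560x3 uint8, blue, green, red); there is no depth.
- robot.get_calibration(name): a dict with "vfov" (degrees; the focal length in pixels is half the picture's height over the tangent of half this angle, whatever the lens; pixels are square), "cx", "cy" (the principal point, pixels), "k1" (the pictures are not rectified: a ray, as slopes to the right and down, at radius r is drawn at 1 + k1 r^2 times it, then the intrinsics apply), "T" (4x4, takes a point from camera to world coordinates). Camera axes: x right, y down, z forward; pixel columns grow to the right and rows downward; lengths in m; the calibration is good to about 2 mm. A picture is of the moment at which its call begins: read the wrist's pose just before it. get_calibration takes no time and is no camera call; for the wrist camera it gives the pose at the moment of the call.
- robot.close_job(): hands the job in; it is judged then, once.
The state is a dict: "time": time; "joint_positions": joint angles; "qvel": joint speeds; "joint_torque": joint torques, N m; "tool_pos": TCP position; "ee_rot": TCP orientation; "wrist_force": force on the tool from outside, world axes, zero at the start; "wrist_torque": the same for the moment, N m; "width": finger opening in m; "finger_force": force on a finger pad.
Only numpy, scipy, OpenCV 4.12 (cv2) and the standard library are available. Lean on these libraries where they do the work, as an engineer would, in place of code of your own. Each camera call takes 0.05 s, during which the arm holds its last target. There are 200 camera calls.

## Task

A hardness tester's spindle leans in its assembly stand with the bearing already on it. Slide the tall spacer sleeve onto the spindle until it is home against the bearing, then the flat washer until it lies home and square on the spacer, so that only the bare shaft end is left for the lock nut. Leave the lock nut, the specimen and the objective lying where they are.

Things in the scene. Friction and masses are not known exactly. Their poses are not given: they have to be found in the camera images.
- spindle: Steel shaft, fixed, 16 mm in diameter, square on the stand's leaning plate. Origin: shaft axis at the plate's face, 66 mm above the bench. z up along the shaft, which leans 30 degrees from vertical to its own -x side (roughly to the robot); y level. Shaft ends at z = 60 mm, last 6 mm tapering to 10 mm diameter. Fixed bearing, 41 mm in diameter: z = 0 to 12. Spacer belongs at z = 12 to 32, washer at 32 to 42.
- stand: Fixed grey assembly stand that carries the spindle: base 110 x 90 x 12 mm, with a leaning aluminium seat plate 84 x 76 mm (low edge 45 mm, high edge 87 mm above the bench). Origin: centre of its underside, on the bench straight below the spindle's origin; z vertical; the spindle leans to the stand's -x.
- spacer_mid (a point): Loose steel spacer sleeve, the taller and narrower of the two rings: outside diameter 34 mm, bore 19 mm, 20 mm tall, 70 to 140 g; it lies upright on the bench, bore vertical. The point is its centre, half-way up; z along the bore. The same either way up.
- washer_mid (a point): Loose thick flat steel washer, the wider and flatter ring: outside diameter 46 mm, bore 19 mm, 10 mm thick, 77 to 154 g; it lies flat on the bench. The point is its centre, half-way up; z along the bore. The same either way up.
- locknut_mid (a point): Bystander: hexagonal steel lock nut, 24 mm across flats, 13 mm high, lying on the bench between the robot and the stand. The point is its centre.
- specimen_mid (a point): Bystander: metal specimen mounted in a grey resin puck, 30 mm in diameter, 18 mm high. The point is its centre.
- objective_mid (a point): Bystander: brass microscope objective standing on the bench, 27 mm in diameter, 41 mm high. The point is its centre, half-way up.
There are look-alikes about, which are no part of the job. Leave any black or red look-alike of the part that bears washer_mid alone.

How it is judged:
By the outcome, as a careful person would: the job done as asked, in the order asked, and still so for the second after the job is handed in, with the robot touching nothing.
It also fails if it takes over 64 s, if anything falls off the work surface, if the arm or the gripper's body presses on something with over 40 N, if the wrist force passes 120 N, or if a joint passes its speed limit or range.

## Working session

There is one attempt and no reset: what is moved stays moved. The work goes in short steps, Python scripts to look and compute and a tool call to move; the robot and the scene stay as the last step left them, time stands still between calls to the robot, and variables do not carry over. Pictures are saved under pics/ and viewed, at most 10 in all, crops included, and the job is handed in when it is done.

Besides the shell and the picture viewer there is one more tool, called after ">>>" as a command line: name --argument value ..., lists and objects as JSON in quotes. carry_out: Moves the arm, as the interface text tells. Its arguments: {"type":"object","properties":{"increments":{"type":"array","items":{"type":"array"}}},"required":["increments"]}

```bash
mkdir -p pics; ls
python3 - <<'E'
from bench import robot
import cv2,numpy as np
o=robot.get_obs();print(o['time'],o['tool_pos'],o['ee_rot'],o['width'],o['wrist_force'])
a=robot.snapshot('scene');b=robot.snapshot('top')
cv2.imwrite('pics/scene.png',a);cv2.imwrite('pics/top.png',b)
for n in('scene','top','wrist'):
    c=robot.get_calibration(n);print(n,c['vfov'],c['cx'],c['cy'],c['k1'],np.round(c['T'],3).tolist())
E
```

```text
pics
0.0 [0.18464978 0.51752722 0.21831801] [-3.13938754e+00 -2.23232954e-04  2.79877772e+00] 0.09397336529568139 [-0.15248845 -0.66484126 -0.19573044]
scene 52.569660728735926 274.29928315879545 213.0560292298526 -0.008762167784914654 [[-0.716, 0.514, -0.472, 0.914], [0.698, 0.526, -0.486, 0.392], [-0.002, -0.677, -0.736, 0.656], [0.0, 0.0, 0.0, 1.0]]
top 54.92756973836823 280.21065825557275 207.43694334228672 -0.0086853993746981 [[0.155, -0.966, 0.206, 0.379], [-0.988, -0.151, 0.034, -0.006], [-0.002, -0.209, -0.978, 0.808], [0.0, 0.0, 0.0, 1.0]]
wrist 66.31428640416293 282.9190532656421 214.5910754616211 -0.02828494188526561 [[0.336, 0.91, 0.242, 0.115], [0.942, -0.324, -0.09, 0.543], [-0.003, 0.258, -0.966, 0.384], [0.0, 0.0, 0.0, 1.0]]
```

View pics/scene.png

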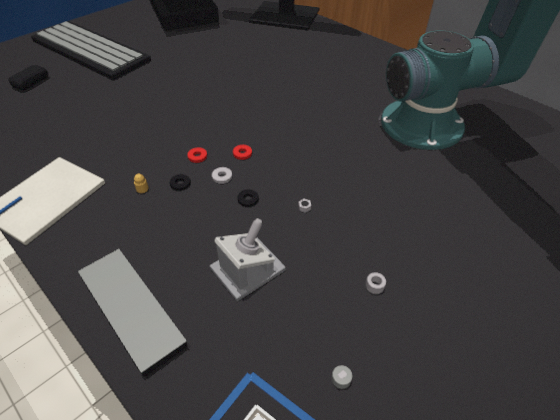

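View pics/top.png

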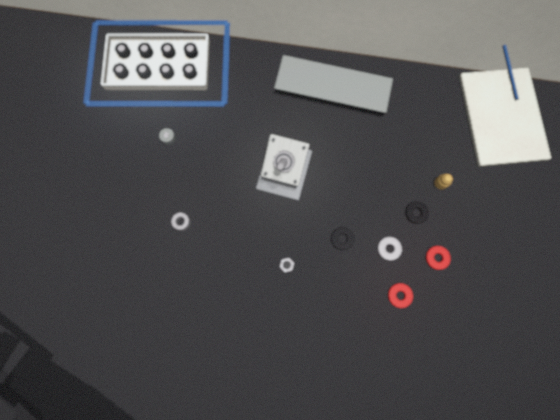

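The scene view shows the spacer at (376,283), the plain steel washer at (222,175) among black and red look-alikes, the stand at (247,262) with the shaft tip near (257,223), and the nut at (305,205). The top view has the spacer at (180,221), the washer at (390,248) and the stand at (285,165).

```bash
cat > h.py <<'E'
import numpy as np,cv2
from bench import robot
def ray(c,p):
    f=210/np.tan(np.radians(c['vfov'])/2)
    K=np.array([[f,0,c['cx']],[0,f,c['cy']],[0,0,1.]])
    # forward model: distorted = u*(1+k1 r^2) = opencv model
    u=cv2.undistortPoints(np.array([[p]],float),K,np.array([c['k1'],0,0,0]))[0,0]
    T=np.array(c['T']);return T[:3,3],T[:3,:3]@np.array([u[0],u[1],1.])
def onz(c,p,z):
    o,d=ray(c,p);return o+d*(z-o[2])/d[2]
def tri(c1,p1,c2,p2):
    (o1,d1),(o2,d2)=ray(c1,p1),ray(c2,p2)
    s=np.linalg.lstsq(np.c_[d1,-d2],o2-o1,rcond=None)[0]
    a,b=o1+d1*s[0],o2+d2*s[1];return (a+b)/2,np.linalg.norm(a-b)
def proj(c,P):
    f=210/np.tan(np.radians(c['vfov'])/2);T=np.array(c['T'])
    q=T[:3,:3].T@(np.array(P)-T[:3,3]);x=q[:2]/q[2];x=x*(1+c['k1']*(x@x));return f*x+[c['cx'],c['cy']]
def blob(im,p,th=100,r=25):
    """outer contour ellipse of the bright blob near p"""
    g=(im.max(2)>th).astype(np.uint8);x0,y0=int(p[0])-r,int(p[1])-r
    m=np.zeros_like(g);m[max(y0,0):y0+2*r,max(x0,0):x0+2*r]=g[max(y0,0):y0+2*r,max(x0,0):x0+2*r]
    cs=cv2.findContours(m,cv2.RETR_EXTERNAL,cv2.CHAIN_APPROX_NONE)[0]
    k=max(cs,key=cv2.contourArea);return cv2.fitEllipse(cv2.convexHull(k) if len(cv2.convexHull(k))>5 else k)
E
python3 - <<'E'
from h import *
a=cv2.imread('pics/scene.png');b=cv2.imread('pics/top.png')
cs,ct=robot.get_calibration('scene'),robot.get_calibration('top')
for n,ps,pt,z in(('spacer',(376,283),(180,221),.012),('washer',(222,175),(390,248),.007),('nut',(305,205),(287,265),.007)):
    es,et=blob(a,ps),blob(b,pt);print(n,es,et,onz(cs,es[0],z),onz(ct,et[0],z))
A=cv2.resize(a[205:305,200:295],None,fx=4,fy=4,interpolation=2);B=cv2.resize(b[125:205,245:325],None,fx=5,fy=5,interpolation=2)
cv2.imwrite('pics/crop.png',np.hstack([A,B]))
E
```

```text
spacer ((375.75469970703125, 281.748779296875), (18.57472801208496, 20.80354118347168), 163.22496032714844) ((179.78086853027344, 220.6660614013672), (18.04140853881836, 18.75910758972168), 67.98999786376953) [0.48763543 0.21299362 0.012     ] [0.48872279 0.21590481 0.012     ]
washer ((221.32752990722656, 174.1194610595703), (15.679988861083984, 20.05015754699707), 81.94573974609375) ((389.6217346191406, 248.1260528564453), (24.173656463623047, 25.440628051757812), 126.81584930419922) [ 0.49969367 -0.20727578  0.007     ] [ 0.49949397 -0.20598645  0.007     ]
nut ((304.2302551269531, 204.09243774414062), (12.216876983642578, 12.596468925476074), 79.82612609863281) ((286.43865966796875, 264.4746398925781), (15.112242698669434, 15.762929916381836), 50.841861724853516) [ 0.43434568 -0.01151611  0.007     ] [ 0.43602932 -0.0083944   0.007     ]
```

View pics/crop.png

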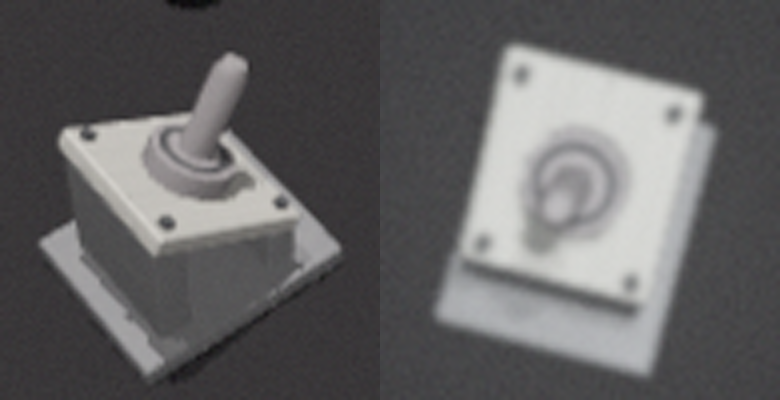

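The crop shows the plate bolts and shaft tip in both views: tip at crop (235,60) in the scene and (556,210) in the top view. I'll triangulate them.

Run:
```python
from h import *
cs,ct=robot.get_calibration('scene'),robot.get_calibration('top')
P={}
for n,s,t in(('tip',(235,62),(557,209)),('pp',(167,222),(521,75)),('pm',(88,133),(674,114)),('mp',(281,202),(483,244))):
    P[n],e=tri(cs,(200+s[0]/4,205+s[1]/4),ct,(245+(t[0]-380)/5,125+t[1]/5));print(n,P[n].round(4),round(e,4))
ydir=P['pp']-P['pm'];x=P['pp']-P['mp'];print('ydir',ydir,np.degrees(np.arctan2(-ydir[0],ydir[1])),'x',x,np.degrees(np.arctan2(x[1],x[0])))
c=(P['pm']+P['mp'])/2;n=np.cross(x,ydir);n/=np.linalg.norm(n);print('centre',c,'normal',n,'tip from c',c+.06*n)
d=P['tip']-c;print(np.linalg.norm(d),d/np.linalg.norm(d))
```

```text
tip [0.5983 0.0287 0.1161] 0.0004
pp [0.6595 0.0521 0.0829] 0.0007
pm [ 0.6528 -0.0076  0.0832] 0.0005
mp [0.601  0.0587 0.0486] 0.0001
ydir [ 0.0067397   0.05973091 -0.0003248 ] -6.437706980206364 x [ 0.05854724 -0.00658544  0.03430262] -6.417701786817912
centre [0.626902   0.02551212 0.06590364] normal [-0.49945556  0.06105503  0.86418541] tip from c [0.59693466 0.02917542 0.11775476]
0.0578184119895722 [-0.49455802  0.05592076  0.86734378]
```

>>> carry_out --increments '[[80,[0,0,0],-6.6],[80,[0,0,0],-6.6],[80,[-33,-26,10],0],[80,[-33,-26,10],0],[80,[-33,-26,10],0],[80,[-33,-26,10],0],[80,[-33,-26,10],0],[80,[-33,-26,10],0]]'

```text
time: 0.9
tool_pos: [0.3648, 0.3393, 0.1587]
ee_rot: [-3.141, -0.0, 3.029]
wrist_force: [0.6, -0.0, 0.3]
width: 0.0644
finger_force: 0.0
```

>>> carry_out --increments '[[80,[-33,-26,10],0],[80,[-33,-26,10],0],[80,[-33,-26,10],0],[80,[-33,-26,10],0],[80,[0,0,0],0],[80,[0,0,0],0],[80,[0,0,0],0]]'

```text
time: 1.6
tool_pos: [0.483, 0.2233, 0.1195]
ee_rot: [3.141, -0.001, 3.03]
wrist_force: [0.3, -0.7, -0.6]
width: 0.0645
finger_force: 0.0
```

Run:
```python
from h import *
o=robot.get_obs();c=robot.get_calibration('wrist');print(o['time'],o['tool_pos'],o['ee_rot'],o['width'])
im=robot.snapshot('wrist');cv2.imwrite('pics/w1.png',im)
print(proj(c,[.488,.2145,.02]))
```

```text
1.6 [0.48300652 0.22333829 0.11953066] [ 3.14110429e+00 -5.25377672e-04  3.02994300e+00] 0.06453982593934215
[273.66793601 225.55495249]
```

View pics/w1.png

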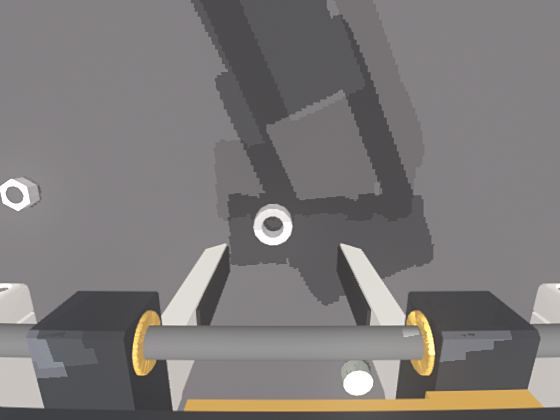

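The wrist view shows the spacer at (273,225), where it was predicted, with the nut at (20,195) and the specimen at (357,378).

Run:
```python
from h import *
im=cv2.imread('pics/w1.png');c=robot.get_calibration('wrist');o=robot.get_obs()
g=(im.max(2)>170).astype(np.uint8)
m=np.zeros_like(g);m[195:255,243:303]=g[195:255,243:303]
cs,h=cv2.findContours(m,cv2.RETR_CCOMP,cv2.CHAIN_APPROX_NONE)
for k,hh in zip(cs,h[0]):
    if len(k)>20:
        e=cv2.fitEllipse(k);print(e,hh[3],onz(c,e[0],.02),onz(c,e[0],.011))
y=o['ee_rot'][2];print('want d tool for (.488,.2145):',np.degrees(y))
X=np.array([np.cos(y),np.sin(y)]);Y=np.array([np.sin(y),-np.cos(y)])
for p in([.488,.2145],onz(c,e[0],.02)[:2]):
    d=(np.array(p)-o['tool_pos'][:2])*1e3;print(d@X,d@Y)
```

```text
((272.53814697265625, 224.51084899902344), (37.72135925292969, 40.36731719970703), 7.651615619659424) -1 [0.48706838 0.21393974 0.02      ] [0.48972467 0.21333172 0.011     ]
((272.17791748046875, 223.8862762451172), (16.32431983947754, 21.835390090942383), 87.70628356933594) 0 [0.48647653 0.21369791 0.02      ] [0.48911275 0.2130817  0.011     ]
want d tool for (.488,.2145): 173.64878270409966
-6.0114221331929425 -8.539895832009844
-4.586028471515498 -9.505590795512825
```

>>> carry_out --increments '[[80,[-5.4,-9.1,25],0],[80,[0,0,30],0],[80,[0,0,30],0],[80,[0,0,10],0],[80,[0,0,5],0],[80,[0,0,0],0],[80,[0,0,0],0]]'

```text
time: 2.35
tool_pos: [0.4891, 0.2137, 0.0213]
ee_rot: [3.14, 0.003, 3.03]
wrist_force: [0.7, 0.3, 0.8]
width: 0.0648
finger_force: 0.0
```

>>> carry_out --increments '[[80,[1,0,2],0],[160,[0,0,0],0],[180,[0,0,0],0],[180,[0,0,0],0],[180,[0,0,0],0],[180,[0,0,0],0]]'

```text
time: 2.95
tool_pos: [0.4871, 0.2132, 0.0176]
ee_rot: [3.141, 0.0, 3.029]
wrist_force: [-0.3, 0.7, 0.4]
width: 0.0332
finger_force: 30.0
```

>>> carry_out --increments '[[180,[0,0,-20],0],[180,[0,0,-40],0],[180,[0,0,-40],0],[180,[0,0,-40],0],[180,[0,0,-10],0],[180,[-20,-25,0],0],[180,[-30,-40,0],0],[180,[-30,-40,0],0]]'

```text
time: 3.75
tool_pos: [0.5545, 0.0991, 0.1658]
ee_rot: [-3.141, -0.002, 3.031]
wrist_force: [1.1, 1.2, -1.9]
width: 0.0337
finger_force: 30.0
```

>>> carry_out --increments '[[180,[-30,-40,0],0],[180,[-15,-17,0],0],[180,[-5,-5,0],0],[180,[0,0,0],0],[180,[0,0,0],0]]'

```text
time: 4.25
tool_pos: [0.5965, 0.0338, 0.1666]
ee_rot: [3.141, -0.002, 3.03]
wrist_force: [-0.5, -0.4, -1.3]
width: 0.0332
finger_force: 30.0
```

Run:
```python
from h import *
o=robot.get_obs();c=robot.get_calibration('wrist');print(o['time'],o['tool_pos'],o['ee_rot'],o['width'],o['finger_force'])
im=robot.snapshot('wrist');s=robot.snapshot('scene');t=robot.snapshot('top')
W=cv2.resize(im[150:400,150:430],None,fx=1.6,fy=1.6)
S=cv2.resize(s[170:290,205:300],None,fx=3.333,fy=3.333)
cv2.imwrite('pics/w2.png',np.hstack([W,S]))
print(proj(c,[.5976,.029,.117]))
```

```text
4.25 [0.59652181 0.03384562 0.1665923 ] [ 3.14090512e+00 -2.05139770e-03  3.03034990e+00] 0.033153553779622084 29.99973583035171
[276.56743649 240.25432381]
```

View pics/w2.png

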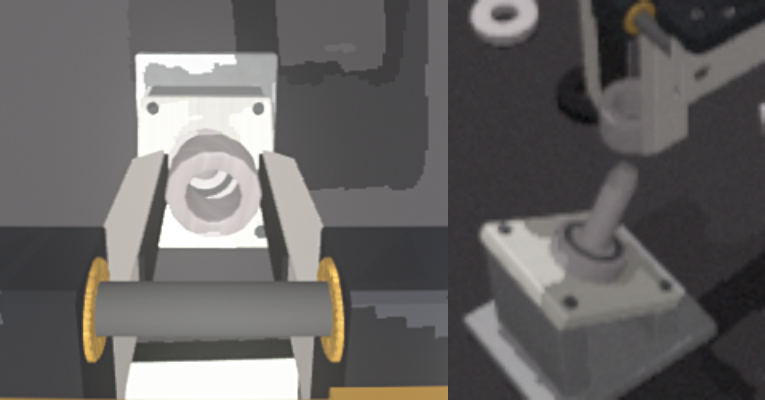

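>>> carry_out --increments '[[180,[-4.5,-4.6,0],0],[180,[0,0,10],0],[180,[0,0,10],0],[180,[0,0,8],0],[180,[0,0,4],0],[180,[0,0,3],0],[180,[0,0,0],0],[180,[0,0,0],0]]'

```text
time: 5.2
tool_pos: [0.6016, 0.0275, 0.1327]
ee_rot: [3.141, 0.001, 3.029]
wrist_force: [-0.4, 0.5, -0.4]
width: 0.0331
finger_force: 30.0
```

>>> carry_out --increments '[[180,[1,1,2],0],[180,[0,0,2],0],[180,[0,0,2],0],[180,[0,0,1],0],[180,[0,0,0],0]]'

```text
time: 5.7
tool_pos: [0.6013, 0.0286, 0.1261]
ee_rot: [3.141, 0.002, 3.029]
wrist_force: [2.2, 0.2, 0.9]
width: 0.0328
finger_force: 30.0
```

Run:
```python
from h import *
im=robot.snapshot('wrist');s=robot.snapshot('scene')
W=cv2.resize(im[150:400,150:430],None,fx=1.6,fy=1.6)
S=cv2.resize(s[190:290,210:290],None,fx=4,fy=4)
cv2.imwrite('pics/w3.png',np.hstack([W,S]))
```

```text
(no output)
```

View pics/w3.png

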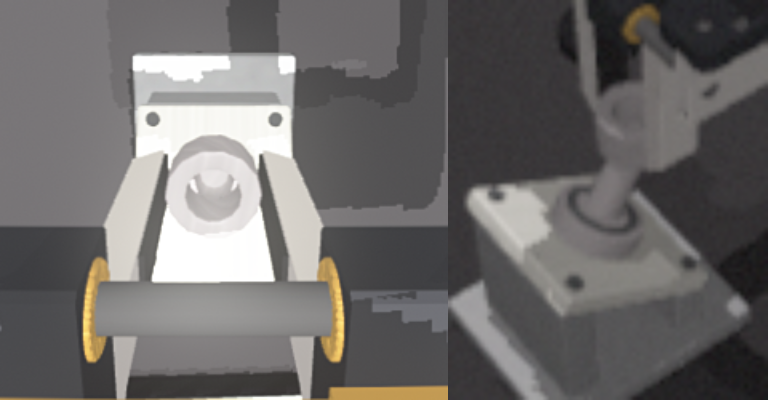

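>>> carry_out --increments '[[180,[-1.5,0,2.6],0],[180,[-1.5,0,2.6],0],[180,[0,0,0],0]]'

```text
time: 6.1
tool_pos: [0.6029, 0.0286, 0.1225]
ee_rot: [3.141, -0.001, 3.029]
wrist_force: [-3.6, 0.6, 8.8]
width: 0.0333
finger_force: 30.0
```

>>> carry_out --increments '[[180,[-1.5,0,2.6],0],[180,[-1.5,0,2.6],0],[180,[0,0,0],0]]'

```text
time: 6.4
tool_pos: [0.6036, 0.0287, 0.1215]
ee_rot: [3.141, -0.004, 3.03]
wrist_force: [-15.0, 1.2, 25.6]
width: 0.0329
finger_force: 30.0
```

>>> carry_out --increments '[[180,[2,0,-2.5],0],[180,[2,0,-1],0],[150,[0,0,0],0],[150,[0,0,0],0],[150,[0,0,0],0],[150,[0,0,0],0]]'

```text
time: 7.0
tool_pos: [0.6019, 0.0284, 0.1175]
ee_rot: [-3.142, -0.002, 3.029]
wrist_force: [-0.1, -0.6, -0.4]
width: 0.0388
finger_force: 0.0
```

Run:
```python
from h import *
im=robot.snapshot('wrist');s=robot.snapshot('scene')
W=cv2.resize(im[150:400,150:430],None,fx=1.6,fy=1.6)
S=cv2.resize(s[190:290,210:290],None,fx=4,fy=4)
cv2.imwrite('pics/w4.png',np.hstack([W,S]))
```

```text
(no output)
```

View pics/w4.png

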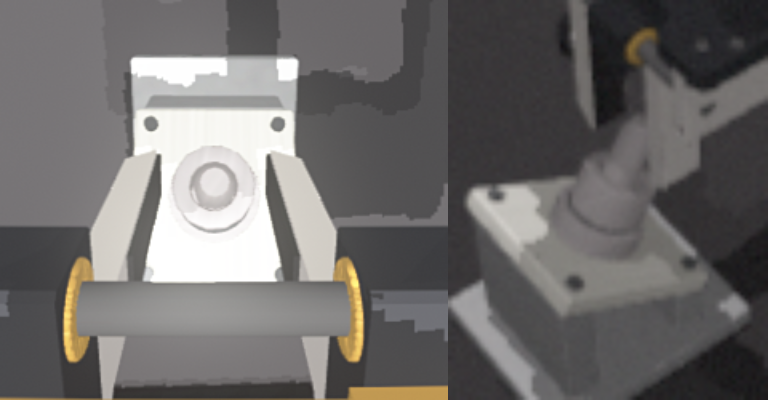

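The spacer has slid down along the shaft onto the bearing, and the wrist view shows it concentric at (213,187). Next is the washer.

>>> carry_out --increments '[[150,[5,0,-10],0],[130,[10,0,-30],0],[80,[0,0,-40],0],[80,[10,-30,0],0],[80,[14,-45,0],0],[80,[14,-45,0],0],[80,[14,-45,10],0],[80,[14,-45,20],0]]'

```text
time: 7.9
tool_pos: [0.499, -0.1721, 0.1717]
ee_rot: [-3.14, 0.006, 3.03]
wrist_force: [0.1, -1.4, 1.2]
width: 0.0648
finger_force: 0.0
```

>>> carry_out --increments '[[80,[0,-30,30],0],[80,[0,0,30],0],[80,[0,0,0],0],[80,[0,0,0],0],[80,[0,0,0],0]]'

```text
time: 8.4
tool_pos: [0.4969, -0.2, 0.1115]
ee_rot: [-3.14, 0.004, 3.03]
wrist_force: [0.4, 0.1, -0.0]
width: 0.0643
finger_force: 0.0
```

Run:
```python
from h import *
o=robot.get_obs();c=robot.get_calibration('wrist');print(o['time'],o['tool_pos'],o['width'])
im=robot.snapshot('wrist');cv2.imwrite('pics/w5.png',im)
p=proj(c,[.4996,-.2065,.01]);print(p)
r=35;x,y=map(int,p);hsv=cv2.cvtColor(im,cv2.COLOR_BGR2HSV)
g=((hsv[...,2]>170)&(hsv[...,1]<60)).astype(np.uint8);m=np.zeros_like(g);m[y-r:y+r,x-r:x+r]=g[y-r:y+r,x-r:x+r]
cs,h=cv2.findContours(m,cv2.RETR_CCOMP,cv2.CHAIN_APPROX_NONE)
t=o['ee_rot'][2];X=np.array([np.cos(t),np.sin(t)]);Y=np.array([np.sin(t),-np.cos(t)])
for k,hh in zip(cs,h[0]):
    if len(k)>20:
        e=cv2.fitEllipse(k);q=onz(c,e[0],.01);d=(q-o['tool_pos'])[:2]*1e3;print(e,hh[3],q,d@X,d@Y)
```

```text
8.4 [ 0.49687081 -0.19995379  0.11150737] 0.06432985889450292
[276.24568213 221.64290037]
((276.7816467285156, 220.68585205078125), (50.67988204956055, 51.48695755004883), 93.8423080444336) -1 [ 0.49879412 -0.20593911  0.01      ] -2.575874280733568 -5.734813982870406
((276.85260009765625, 220.5948944091797), (20.098060607910156, 22.221519470214844), 93.32807922363281) 0 [ 0.4987195  -0.20586865  0.01      ] -2.4938942050676065 -5.673071680647569
```

View pics/w5.png

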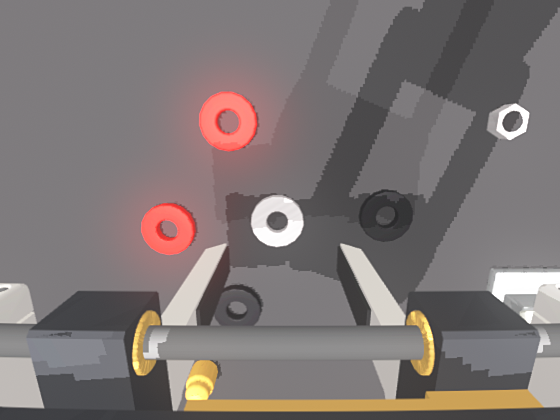

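The wrist view shows the steel washer at (277,221), with the look-alikes at least 98 mm off centre to centre, so there is room for the fingers.

>>> carry_out --increments '[[80,[-2.5,-5.7,25],0],[80,[0,0,30],0],[80,[0,0,25],0],[80,[0,0,10],0],[80,[0,0,4],0],[80,[0,0,0],0],[80,[0,0,0],0]]'

```text
time: 9.15
tool_pos: [0.4987, -0.2065, 0.0169]
ee_rot: [-3.14, 0.003, 3.029]
wrist_force: [0.8, 0.1, -0.1]
width: 0.0644
finger_force: 0.0
```

>>> carry_out --increments '[[110,[0,0.5,1],0],[150,[0,0,0],0],[150,[0,0,0],0],[150,[0,0,0],0],[150,[0,0,0],0]]'

```text
time: 9.65
tool_pos: [0.4978, -0.2056, 0.0147]
ee_rot: [-3.141, 0.001, 3.029]
wrist_force: [-1.0, 0.4, 2.8]
width: 0.0449
finger_force: 30.0
```

>>> carry_out --increments '[[150,[0,0,-20],0],[150,[0,0,-40],0],[150,[0,0,-40],0],[150,[0,0,-40],0],[150,[0,0,-20],0],[150,[-10,30,0],0],[150,[-14,44,0],0],[150,[-14,44,0],0]]'

```text
time: 10.45
tool_pos: [0.5485, -0.0917, 0.1736]
ee_rot: [3.141, -0.001, 3.027]
wrist_force: [0.7, -1.2, -1.4]
width: 0.0455
finger_force: 30.0
```

>>> carry_out --increments '[[150,[-14,44,0],0],[150,[-14,44,0],0],[150,[-10,30,0],0],[150,[0,8,0],0],[150,[0,0,0],0],[150,[0,0,0],0]]'

```text
time: 11.05
tool_pos: [0.5997, 0.0274, 0.1735]
ee_rot: [-3.141, -0.001, 3.028]
wrist_force: [-0.3, -0.1, -1.3]
width: 0.0451
finger_force: 30.0
```

>>> carry_out --increments '[[150,[-0.5,1.2,15],0],[150,[0,0,15],0],[150,[0,0,10],0],[150,[0,0,5],0],[150,[0,0,3],0],[150,[0,0,0],0],[150,[0,0,0],0]]'

```text
time: 11.75
tool_pos: [0.6011, 0.0296, 0.1265]
ee_rot: [3.141, 0.001, 3.029]
wrist_force: [-0.3, -0.5, -1.3]
width: 0.0453
finger_force: 30.0
```

>>> carry_out --increments '[[150,[0.5,-0.8,2],0],[150,[0,0,2],0],[150,[0,0,0],0],[150,[0,0,0],0]]'

```text
time: 12.15
tool_pos: [0.6013, 0.0288, 0.1228]
ee_rot: [3.141, 0.003, 3.029]
wrist_force: [3.4, 0.3, 0.0]
width: 0.0453
finger_force: 30.0
```

Run:
```python
from h import *
im=robot.snapshot('wrist');s=robot.snapshot('scene')
W=cv2.resize(im[150:400,150:430],None,fx=1.6,fy=1.6)
S=cv2.resize(s[190:290,210:290],None,fx=4,fy=4)
cv2.imwrite('pics/w6.png',np.hstack([W,S]))
```

```text
(no output)
```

View pics/w6.png

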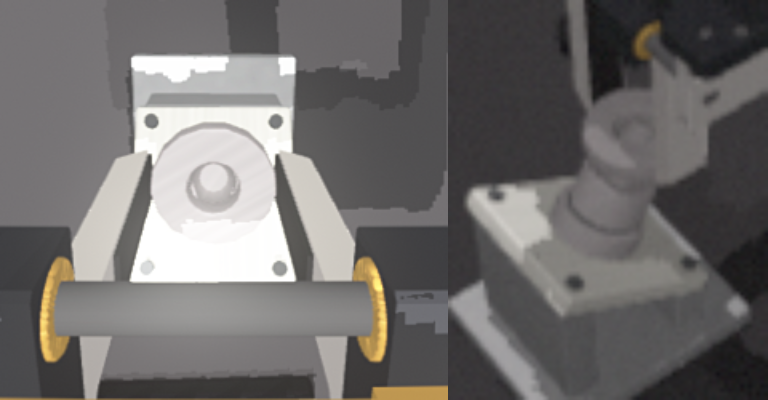

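The shaft tip shows inside the washer's bore at (213,182). I'll lower it a little more and release.

>>> carry_out --increments '[[150,[0,0,2],0],[150,[0,0,0],0],[120,[0,0,0],0],[120,[0,0,0],0],[120,[0,0,0],0],[120,[0,0,0],0],[120,[0,0,0],0]]'

```text
time: 12.95
tool_pos: [0.5999, 0.0289, 0.1196]
ee_rot: [3.142, -0.001, 3.029]
wrist_force: [-0.3, -0.1, -0.1]
width: 0.0497
finger_force: 0.0
```

Run:
```python
from h import *
im=robot.snapshot('wrist');s=robot.snapshot('scene')
W=cv2.resize(im[150:400,150:430],None,fx=1.6,fy=1.6)
S=cv2.resize(s[190:290,210:290],None,fx=4,fy=4)
cv2.imwrite('pics/w7.png',np.hstack([W,S]))
```

```text
(no output)
```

View pics/w7.png

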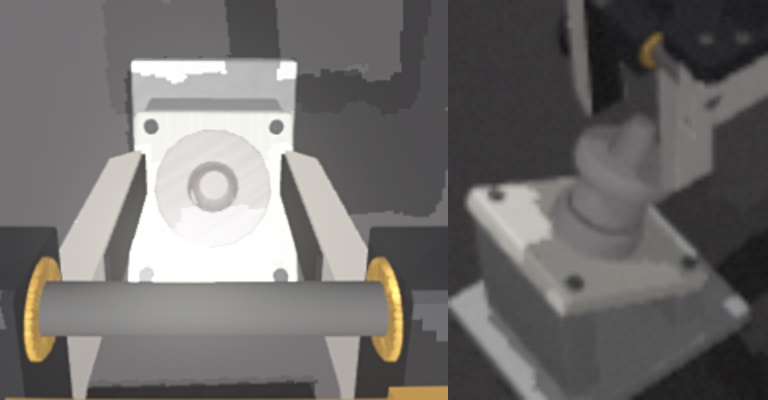

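The wrist view shows the washer concentric and square on the shaft at (213,188). I'll press it with the fingertips straddling the shaft, which checks its height and seats both parts.

>>> carry_out --increments '[[120,[0,0,-20],0],[120,[2,0,-20],0],[200,[0,0,0],0],[200,[0,0,0],0],[200,[0,0,0],0],[200,[0,0,0],0],[200,[0,0,0],0]]'

```text
time: 13.75
tool_pos: [0.5979, 0.0291, 0.1589]
ee_rot: [-3.142, -0.002, 3.029]
wrist_force: [-0.2, -0.4, -0.3]
width: 0.0207
finger_force: 0.0
```

>>> carry_out --increments '[[200,[0,0,15],0],[200,[0,0,12],0],[200,[0,0,7],0],[200,[0,0,4],0],[200,[0,0,0],0],[200,[0,0,0],0]]'

```text
time: 14.35
tool_pos: [0.5986, 0.0291, 0.1223]
ee_rot: [3.141, 0.001, 3.029]
wrist_force: [0.2, -0.2, 0.5]
width: 0.0202
finger_force: 0.0
```

>>> carry_out --increments '[[200,[0,0,2],0],[200,[0,0,0],0],[200,[0,0,0],0]]'

```text
time: 14.65
tool_pos: [0.5985, 0.0291, 0.1204]
ee_rot: [3.141, 0.001, 3.029]
wrist_force: [0.4, 1.0, 0.6]
width: 0.02
finger_force: 0.0
```

>>> carry_out --increments '[[200,[0,0,2],0],[200,[0,0,0],0],[200,[0,0,0],0]]'

```text
time: 14.95
tool_pos: [0.5983, 0.0291, 0.1179]
ee_rot: [3.142, -0.0, 3.029]
wrist_force: [0.7, 0.0, -0.1]
width: 0.0203
finger_force: 0.0
```

>>> carry_out --increments '[[200,[0,0,2],0],[200,[0,0,0],0],[200,[0,0,0],0]]'

```text
time: 15.25
tool_pos: [0.5984, 0.0291, 0.1162]
ee_rot: [3.141, 0.0, 3.029]
wrist_force: [0.2, -0.3, 0.8]
width: 0.0202
finger_force: 0.5
```

>>> carry_out --increments '[[200,[0,0,2],0],[200,[0,0,1],0],[200,[0,0,0],0],[200,[0,0,0],0]]'

```text
time: 15.65
tool_pos: [0.5987, 0.0291, 0.1155]
ee_rot: [3.141, 0.002, 3.029]
wrist_force: [-4.0, 0.1, 8.9]
width: 0.0203
finger_force: 4.3
```

Contact comes at the home height (TCP z 0.1155 against 0.1164 predicted), pressing with about 10 N. I'll back straight off.

>>> carry_out --increments '[[200,[0,0,-5],0],[200,[0,0,-25],0],[200,[0,0,-40],0],[200,[0,0,-40],0],[200,[0,0,0],0],[200,[0,0,0],0]]'

```text
time: 16.25
tool_pos: [0.5989, 0.0291, 0.2241]
ee_rot: [3.141, 0.003, 3.029]
wrist_force: [-0.0, 0.1, -0.1]
width: 0.02
finger_force: 0.0
```

Run:
```python
from h import *
o=robot.get_obs();c=robot.get_calibration('wrist');im=robot.snapshot('wrist')
u=np.array([-.497,.056,.866]);O=np.array([.6269,.0255,.066])
C=O+.042*u;print(o['time'],o['tool_pos'],'pred washer top',proj(c,C),'tip',proj(c,O+.06*u))
x,y=map(int,proj(c,C));g=cv2.GaussianBlur(cv2.cvtColor(im,6),(5,5),1)
e=cv2.HoughCircles(g[y-60:y+60,x-60:x+60],cv2.HOUGH_GRADIENT,1,5,param1=60,param2=12,minRadius=15,maxRadius=45)
print(x-60,y-60,None if e is None else e[0][:5]+[x-60,y-60,0])
y2=np.cross(u,[1,0,0]);y2/=np.linalg.norm(y2);print('pred radius px',np.linalg.norm(proj(c,C+.023*y2)-proj(c,C)))
```

```text
16.25 [0.59892578 0.02905156 0.22408584] pred washer top [282.8041629  219.52188439] tip [282.77644592 214.53931493]
222 159 [[282.5        220.5         23.        ]
 [276.5        220.5         30.89999962]
 [282.5        204.5         37.70000076]
 [282.5        214.5         28.79999924]
 [290.5        219.5         31.89999962]]
pred radius px 24.676388670657364
```

The best circle in the picture, at (282.5,220.5), agrees with the predicted home pose (282.8,219.5). I'm handing in.

```bash
python3 -c "
from bench import robot
print(robot.close_job())"
```

```text
the job is handed in; nothing more can be done
None
```

The spacer and then the washer are on the spindle and home, confirmed by a light fingertip press on the washer and a last wrist-camera check; the lock nut, specimen and objective were not touched, and I handed the job in at about 16 s.

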